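# Hang the mixing spatula on the stand with an S-hook

### The job

Take the S-hook off the arm of the lab stand by its grip, hook its lower bend up through the hole in the spatula's hanging tab, and use the hook to draw the spatula out of its rest. Then hang the hook back on the stand's arm so that the spatula dangles quietly and freely from it. Feel gently for the hole so as not to bend the tab, do not touch the spatula with the fingers, and leave the funnel and bottles alone.

Things in the scene. Friction and masses are not known exactly. Their poses are not given: they have to be found in the camera images.
- hook: Twisted steel S-hook of 5 mm round wire, 120 mm tall, 50 g, with a black grip on top. Origin: centre of the grip, a block 24 (x) by 12 (y) by 26 (z) mm; take it from above by its 12 mm thickness. z up. The lower bend lies in the hook's x-z plane, free end at +x, shank at -x, 30 mm between wire centres. It starts hanging on the stand's arm, its x roughly along the arm's.
- hook_crown (a point): Inside top of the upper bend, 17.5 mm straight below the hook's origin: it rests on the stand's arm when hung. The upper bend lies in the hook's y-z plane, 30 mm between wire centres, open downward, the shank at +y, its free end at -y, ending 38.5 mm below the hook's origin.
- hook_tip (a point): Top of the free, rounded end of the hook's lower bend, pointing up: 15 mm to +x of the grip's axis, 79.5 mm below the hook's origin. The inside bottom of the bend is 23 mm below it, the outside bottom 28 mm below it.
- hook_bend (a point): Inside bottom of the lower bend, 102.5 mm straight below the hook's origin: where a hung thing rests.
- spatula: Flat steel spatula, about 0.13 kg with its tab, lying on the rest with its handle towards the robot. Origin: on the rivet axis, at the handle's underside; x runs from the handle to the blade, z up. Handle 20 mm wide and 4 mm thick from x = -10 to 65 mm, blade 36 mm wide and 4 mm thick to x = 115 mm.
- rivet (a point): Top of the rivet that holds the flat steel hanging tab on top of the spatula's handle end. The tab is 3 mm thick (7 to 4 mm above the handle's underside), 28 mm wide, reaches 43 mm in front of the rivet (-x), and has a round 10 mm hole 30 mm in front of it. It turns stiffly on the rivet and may stand anywhere up to 0.4 rad to either side.
- tab_middle (a point): Point fixed on the spatula's line, 30 mm in front of the rivet at the level of the tab's underside: the hole's centre if the tab stood straight. The tab's turn is not reported: the true hole lies up to 12 mm left or right of here, on the 30 mm circle about the rivet.
- rest: Fixed steel rest, 130 by 100 mm; its flat top 70 mm above the table carries the spatula. Origin on the table under the middle of its front edge, x runs away from that edge, under the spatula. The rivet lies within 6 mm of the front edge, so the tab juts out over free space. The spatula slides out freely towards -x.
- bridge (a point): Top of the bridge over the spatula, 105 mm high, 68 mm wide, 32 to 48 mm behind the rest's front edge, 52 mm between its posts. A sprung keeper under it resists lifting: 6 N, then 1.5 N more per mm, 6 mm at most; so pushing up on the tab meets about 3 to 5 N, then grows stiff. Drawn out 85 to 90 mm, the blade end has passed the bridge and lies on the 32 mm lip in front.
- stand: Fixed lab stand: base plate 110 by 150 by 12 mm, upright steel rod 12 mm thick 70 mm behind the origin (+x), and a round 8 mm arm from the rod towards the robot (-x), its top 276 mm high. Origin on the table under the arm's hanging place; x runs along the arm towards the rod.
- stand_seat (a point): Top of the arm at its hanging place, straight above the stand's origin, 276 mm up. The arm is straight from 28 mm in front of here to the rod behind; then its front end turns up, ending 39 mm in front of here, 286 mm high.
- funnel: Red plastic funnel standing upside down, 80 mm wide, 95 mm high; origin under its centre. Leave alone.
- amber: Amber bottle with white cap, 34 mm wide, 75 mm high; origin under its centre. Leave alone.
- clear: Clear bottle with white cap, 44 mm wide, 95 mm high; origin under its centre. Leave alone.
Not all that is in view belongs to the job. There is more than one size of the rest; the job needs the middle-sized.

How it is judged:
By the outcome, as a careful person would: the job done as asked, in the order asked, and still so for the second after the job is handed in, with the robot touching nothing.
It also fails if it takes over 72 s, if anything falls off the work surface, if the arm or the gripper's body presses on something with over 40 N, if the wrist force passes 120 N, or if a joint passes its speed limit or range.

### The arm

A 6-joint arm with a two-finger parallel gripper is mounted at the origin on the work surface. World frame = base frame: x ahead of the robot, y to its left, z up, the work surface at z = 0. Lengths are in m, angles in degrees, forces in N, time in s.
With the tool pointing down it reaches from about 0.25 to 0.725 m from the base axis. Payload 9.7 kg.
Tool frame: the origin (TCP) lies at the very end of the fingers, on their centre line; the grasp point (between the pads) lies 19 mm behind it; y points along the fingers, x is the direction in which the jaws open and shut, and the axes are right-handed (so a half turn about y gives the same grasp; the last joint's range is limited). The gripper opens to 85 mm and grips with 20 to 120 N. Pads are 22 mm wide; open, the fingers measure 114 mm over their backs; the gripper's body (76 mm by 85 mm) begins 54 mm behind the grasp point. The pads swing forward as they close: fully open they stand 13 mm farther back than shut.
Start: joints at [76.776, 4.979, 10.078, 95.1, 0, 90], TCP at [0.126, 0.535, 0.195] pointing down, gripper open.
Joint ranges: [-179.16, 179.16], [-48.56, 103.87], [-65.8, 70.77], [-126.05, 130.52], [-82.76, 87.17], [-180, 180]. Speed limits (degrees/s): [127.2, 127.2, 147.25, 180, 180, 180].

### API

Orientations are given as [roll, pitch, yaw] about the fixed x, y, z axes, in that order (R = Rz(yaw) Ry(pitch) Rx(roll)).
In Python, from workcell import bot gives the robot as it stands.
- The arm moves only by the shell command python3 -m jog 'ROWS' [FORCE]. ROWS is JSON, a list of rows, each a list of 7 numbers: the closure, from 0 (fully open) to 1 (shut), then the shift along the world's x, y, z in units of 25 mm (1.0 is 25 mm), then the turn, a rotation vector about the world's x, y, z in units of 5 degrees (1.0 is 5 degrees). A call has 1 to 5 rows; each row is the pose to reach, as a shift and turn from the pose commanded when the call began; what a row does not reach only later rows make up. A row lasts 1/10 s, in which the tool goes at most 50 mm and 8.59 degrees, less where a joint would pass 70% of its speed; a pose out of reach is approached as far as the arm can. A call with a gripper value outside its range is refused whole. The fingers move at their own pace and stop on an object; FORCE is the grip in N (left out, the last holds). Time passes only in rows, so rows that repeat a pose let the fingers close. It gives the time, the measured TCP pose, the force and the opening at its end, in the units of the state.
- bot.get_obs(): the state, without advancing time (a new reading comes with each control period).
- bot.camera(name): name is "scene" or "top"; returns (picture, depth): 400x640x3 uint8, red, green, blue; 400x640 float32, m along the optical axis (not along the pixel's ray), 0 where there is no reading.
- bot.camera_model(name): a dict with "fx", "fy", "cx", "cy" (pixels), "rvec" (rotation vector, rad) and "tvec" (3), from world to camera coordinates, as OpenCV has them. Camera axes: x right, y down, z forward; pixel columns grow to the right and rows downward; lengths in m; the calibration is good to about 2 mm. A picture is of the moment at which its call begins. camera_model takes no time and is no camera call.
- bot.job_done(): hands the job in, once; it reports no verdict.
Trained networks look in the newest picture that a camera, given by its name, has taken for a name from the list of things; names that differ only in an ending like _2 or _b are one class to them, and where a whole thing is asked for, a point or a joint stands for the part that bears it (a point fixed in the world has none). Each returns a list of dicts, best first, with "conf" (0 to 1); they miss things now and then, are a little off and sometimes report something else, mostly with a low value. They report only what shows in the picture. A call takes as long as a camera call. They do not tell look-alikes from the thing itself.
- bot.regions_of(camera, label): "pixels" (400x640 bool, what is visible of it) and "point" ([row, column] in pixels, amid what is visible of it).
The state is a dict: "time": time; "q": joint angles; "qd": joint speeds; "joint_efforts": joint torques, N m; "ee_pos": TCP position; "tcp_rot": TCP orientation; "wrist_force": force on the tool from outside, world axes, zero at the start; "torque": the same for the moment, N m; "opening": finger opening in m.
Only numpy, scipy, OpenCV 4.12 (cv2) and the standard library are available. Lean on these libraries where they do the work, as an engineer would, in place of code of your own. Each camera call takes 0.05 s, during which the arm holds its last target. There are 200 camera calls.

## Working session

There is one attempt and no reset: what is moved stays moved. The work goes in short steps, Python scripts to look and compute and a shell command to move; the robot and the scene stay as the last step left them, time stands still between calls to the robot, and variables do not carry over. Pictures are saved under pics/ and viewed, about 8 in all and at most 12, crops included, and the job is handed in when it is done.

```bash
ls; mkdir -p pics
cat > h.py <<'E'
import numpy as np, cv2
from workcell import bot
def cam(n):
    p,d=bot.camera(n); m=bot.camera_model(n)
    R=cv2.Rodrigues(np.array(m['rvec'],float))[0]; t=np.array(m['tvec'],float).ravel()
    v,u=np.mgrid[0:400,0:640]
    P=np.stack([(u-m['cx'])/m['fx']*d,(v-m['cy'])/m['fy']*d,d],-1)
    W=(P-t)@R
    W[d==0]=np.nan
    return p,d,W
def save(p,name,crop=None,s=1):
    if crop: r0,r1,c0,c1=crop; p=p[r0:r1,c0:c1]
    p=cv2.resize(p,None,fx=s,fy=s,interpolation=cv2.INTER_CUBIC)
    cv2.imwrite('pics/'+name,p[:,:,::-1])
def proj(n,X):
    m=bot.camera_model(n)
    return cv2.projectPoints(np.array(X,float).reshape(-1,1,3),np.array(m['rvec'],float),np.array(m['tvec'],float),np.array([[m['fx'],0,m['cx']],[0,m['fy'],m['cy']],[0,0,1]]),None)[0].reshape(-1,2)
E
python3 - <<'E'
from h import *
for n in ('scene','top'):
    p,d,W=cam(n); save(p,n+'0.png'); np.savez(n+'0.npz',p=p,W=W)
    m=bot.camera_model(n); R=cv2.Rodrigues(np.array(m['rvec'],float))[0]; print(n,-R.T@np.ravel(m['tvec']),m['fx'])
    for l in ['hook','spatula','rest','stand','bridge','rivet','funnel','amber','clear']:
        for r in bot.regions_of(n,l)[:4]:
            w=W[r['pixels']]; print(l,round(r['conf'],2),r['point'],r['pixels'].sum(),np.nanmedian(w,0).round(3),np.nanmin(w,0).round(3),np.nanmax(w,0).round(3))
print(bot.get_obs())
E
```

```text
pics
scene [1.26782569 0.6196392  0.89068303] 490.8593119884511
hook 0.51 [145.4, 242.3] 196 [ 0.606 -0.179  0.285] [ 0.252 -0.601 -0.004] [ 0.624 -0.165  0.307]
spatula 0.56 [282.9, 347.7] 548 [0.647 0.167 0.074] [ 0.475  0.097 -0.003] [0.692 0.191 0.103]
rest 0.97 [233.7, 454.8] 4676 [0.367 0.291 0.094] [ 0.096  0.156 -0.007] [0.437 0.354 0.149]
rest 0.89 [256.4, 299.9] 1284 [0.629 0.011 0.047] [ 0.528 -0.075 -0.006] [0.669 0.041 0.079]
rest 0.58 [295.6, 354.5] 2475 [0.662 0.191 0.067] [ 0.515  0.117 -0.005] [0.714 0.227 0.107]
stand 0.9 [232.8, 240.2] 2297 [ 0.656 -0.187  0.012] [ 0.25  -0.583 -0.008] [ 0.706 -0.105  0.286]
bridge 0.77 [295.7, 353.9] 2593 [0.662 0.189 0.067] [ 0.518  0.072 -0.005] [0.714 0.227 0.107]
bridge 0.71 [239.6, 454.0] 4639 [0.368 0.291 0.094] [ 0.096  0.159 -0.004] [0.437 0.354 0.149]
bridge 0.56 [260.2, 301.6] 1231 [0.63  0.011 0.047] [ 0.528 -0.079 -0.006] [0.669 0.041 0.079]
bridge 0.34 [145.7, 242.2] 224 [ 0.607 -0.178  0.282] [ 0.377 -0.443 -0.004] [ 0.624 -0.163  0.307]
rivet 0.65 [283.3, 351.5] 557 [0.646 0.167 0.074] [ 0.475  0.098 -0.004] [0.692 
[... 1542 characters left out ...]
0.063] [ 0.546 -0.428 -0.005] [ 0.593 -0.372  0.099]
{'time': 1.0, 'q': array([ 7.67756521e+01,  4.98016873e+00,  1.00794054e+01,  9.50992860e+01,
       -1.22535296e-03,  8.99989448e+01]), 'qd': array([-0.08935155, -0.11918912, -0.06391974,  0.04577604,  0.0567192 ,
        0.03078173]), 'joint_efforts': array([-1.17765330e-04, -5.20116699e+01,  4.64862657e+01,  1.90943945e-03,
       -7.11151552e-05, -2.22147825e-06]), 'ee_pos': array([0.12582881, 0.53542021, 0.19478264]), 'tcp_rot': array([-9.00012254e+01,  4.92713954e-05,  7.67767074e+01]), 'wrist_force': array([0.12367999, 0.09856055, 0.366959  ]), 'torque': array([-0.05005084,  0.03929677, -0.00897577]), 'opening': 0.08536801057290896}
```

Run:
```python
from h import *
p=np.load('scene0.npz')['p']; q=np.load('top0.npz')['p']
save(p,'a.png',(90,370,180,580),2)
a=cv2.resize(q[110:300,170:460],None,fx=2.75,fy=2.75,interpolation=cv2.INTER_CUBIC); cv2.imwrite('pics/b.png',a[:,:,::-1])
```

```text
(no output)
```

View pics/a.png

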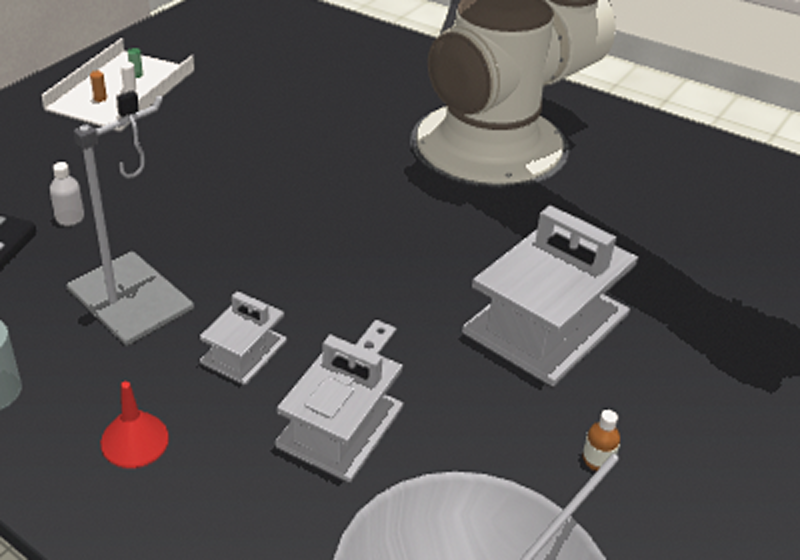

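View pics/b.png

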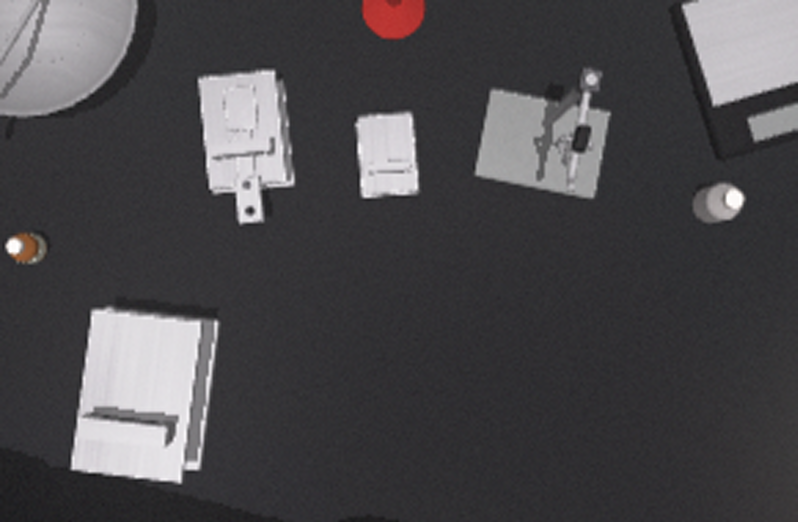

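Run:
```python
from h import *
S=np.load('scene0.npz');T=np.load('top0.npz')
tiles=[]
for D,(r,c) in ((S,(262,368)),(T,(182,261)),(S,(148,242)),(T,(160,380))):
    tiles.append(cv2.resize(D['p'][r-24:r+24,c-32:c+32],(400,300),interpolation=cv2.INTER_CUBIC))
cv2.imwrite('pics/c.png',np.vstack([np.hstack(tiles[:2]),np.hstack(tiles[2:])])[:,:,::-1])
W=T['W'];p=T['p'].astype(int)
def rect(m,W=W):
    a=W[m][:,:2]; r=cv2.minAreaRect((a*1000).astype(np.float32)); return len(a),np.round(r[0],1),np.round(r[1],1),round(r[2],1)
reg=lambda W,x0,x1,y0,y1,z0,z1:(W[...,0]>x0)&(W[...,0]<x1)&(W[...,1]>y0)&(W[...,1]<y1)&(W[...,2]>z0)&(W[...,2]<z1)
for n,D in (('top',T),('scene',S)):
    W=D['W'];p=D['p'].astype(int)
    print(n,'resttop',rect(reg(W,.5,.8,.08,.26,.062,.073),W))
    print('bridge',rect(reg(W,.5,.8,.08,.26,.098,.112),W), 'tab',rect(reg(W,.5,.575,.08,.26,.06,.09),W))
    g=reg(W,.5,.72,-.28,-.1,.285,.32); print('grip',rect(g&(p.sum(-1)<150),W),np.nanmean(W[g&(p.sum(-1)<150)],0).round(4))
    a=reg(W,.5,.72,-.28,-.1,.262,.284)&(p.sum(-1)>200); A=W[a]; 
    l=cv2.fitLine((A[:,:2]*1000).astype(np.float32),cv2.DIST_HUBER,0,.01,.01).ravel(); print('arm',len(A),l.round(3),A.min(0).round(3),A.max(0).round(3))
    z=reg(W,.5,.72,-.3,-.05,.008,.018);print('base',rect(z,W))
```

```text
top resttop (806, array([620.9, 167.2]), array([173.4,  90.2]), 6.8)
bridge (118, array([617.6, 166.9]), array([16.2, 68.2]), 6.5) tab (115, array([554.9, 173.8]), array([61.8, 38.8]), 89.7)
grip (21, array([ 602.7, -178.9]), array([ 9.7, 20.4]), 74.7) [ 0.6022 -0.1777  0.3036]
arm 137 [ 9.83000e-01 -1.86000e-01  6.18769e+02 -1.83433e+02] [ 0.556 -0.202  0.262] [ 0.675 -0.166  0.284]
base (1124, array([ 609.9, -192.2]), array([215. , 173.3]), 8.6)
scene resttop (1261, array([622. , 167.7]), array([176.8,  91.7]), 6.4)
bridge (203, array([617.5, 166.3]), array([19.9, 68.7]), 8.3) tab (142, array([553.7, 173.2]), array([42. , 61.8]), 1.0)
grip (78, array([ 605.8, -177.4]), array([10.4, 24.6]), 72.1) [ 0.6066 -0.1771  0.2967]
arm 174 [ 9.84000e-01 -1.78000e-01  6.14225e+02 -1.80506e+02] [ 0.561 -0.202  0.263] [ 0.675 -0.165  0.284]
base (1349, array([ 640.1, -186.3]), array([153.3, 111.1]), 79.8)
```

View pics/c.png

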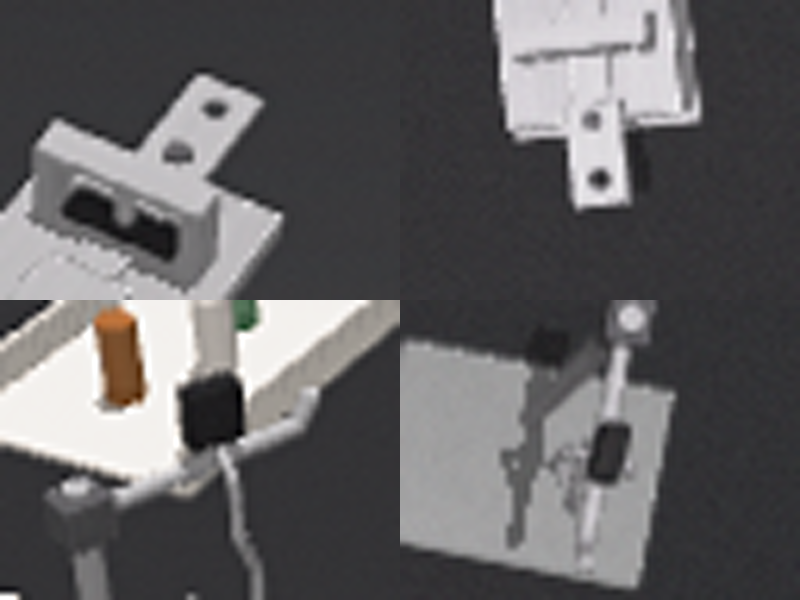

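Three rests: small (scene 258r,302c), large (234r,455c), middle (295r,354c; top 159r,260c). The middle one fits: it's the only one carrying the spatula with the tab (hole at top 186r,261c), and the crop confirms this. The grip sits on the arm at about (0.604, -0.179).

```bash
cat >> h.py <<'E'
def ray(n,uv,z):
    m=bot.camera_model(n); R=cv2.Rodrigues(np.array(m['rvec'],float))[0]; t=np.ravel(m['tvec'])
    d=R.T@np.array([(uv[0]-m['cx'])/m['fx'],(uv[1]-m['cy'])/m['fy'],1]); C=-R.T@t
    return C+d*(z-C[2])/d[2]
def dark(p,uv,w=3):
    u,v=np.round(uv).astype(int); g=p[v-w:v+w+1,u-w:u+w+1].astype(float).sum(-1)
    k=np.clip(np.percentile(g,70)-g,0,None); k[k<.25*k.max()]=0
    yy,xx=np.mgrid[v-w:v+w+1,u-w:u+w+1]; return (k*xx).sum()/k.sum(),(k*yy).sum()/k.sum()
E
python3 - <<'E'
from h import *
for n,h,r in (('top',(260.6,186.1),(259.3,176.8)),('scene',(370.2,254.9),(364.1,261.6))):
    p=np.load(n+'0.npz')['p']
    for k,uv,z in (('hole',h,.0755),('rivet',r,.079)):
        c=dark(p,uv,2 if n=='top' else 3); print(n,k,np.round(c,2),ray(n,c,z).round(4))
E
python3 -m jog '[[0,0,0,2,0,0,0],[0,0,0,4,0,0,0],[0,1,-1.5,6,0,0,0],[0,2,-3,8,0,0,0],[0,3,-4.5,8.6,0,0,0]]' 60
```

```text
top hole [260.49 186.3 ] [0.5473 0.1576 0.0755]
top rivet [259.14 176.79] [0.577  0.1621 0.079 ]
scene hole [369.96 255.04] [0.5479 0.158  0.0755]
scene rivet [364.   262.11] [0.5789 0.1626 0.079 ]
time: 1.5
ee_pos: [0.1869, 0.4435, 0.3966]
tcp_rot: [-90.0, -0.1, 76.9]
wrist_force: [0.6, 0.6, -0.7]
opening: 0.0854
```

```bash
python3 -m jog '[[0,1.1,-1.64,0,0,0,0],[0,2.2,-3.3,0,0,0,0],[0,3.3,-4.9,0,0,0,0],[0,4.4,-6.6,0,0,0,0],[0,5.5,-8.2,0,0,0,0]]'; python3 -m jog '[[0,1.1,-1.64,0,0,0,0],[0,2.2,-3.3,0,0,0,0],[0,3.3,-4.9,0,0,0,0],[0,4.4,-6.6,0,0,0,0],[0,5.5,-8.2,0,0,0,0]]'
```

```text
time: 2.0
ee_pos: [0.3248, 0.2371, 0.395]
tcp_rot: [-90.0, -0.0, 76.8]
wrist_force: [1.0, 1.2, 1.1]
opening: 0.0857
time: 2.5
ee_pos: [0.4624, 0.0318, 0.395]
tcp_rot: [-90.1, -0.0, 76.8]
wrist_force: [0.9, -0.1, 0.6]
opening: 0.0854
```

```bash
python3 -m jog '[[0,1.1,-1.64,0,0,0,0],[0,2.2,-3.3,0,0,0,0],[0,3.3,-4.9,0,0,0,0],[0,4.4,-6.6,0,0,0,0],[0,4.9,-7.4,-0.5,0,0,0]]'; python3 -m jog '[[0,0,0,0,0,0,0],[0,0,0,0,0,0,0]]'
python3 - <<'E'
from h import *
print(bot.get_obs()['ee_pos'],bot.get_obs()['tcp_rot'])
E
```

```text
time: 3.0
ee_pos: [0.5866, -0.1546, 0.3807]
tcp_rot: [-90.0, 0.0, 76.6]
wrist_force: [-0.2, 0.0, -0.6]
opening: 0.0859
time: 3.2
ee_pos: [0.5842, -0.1512, 0.3815]
tcp_rot: [-89.9, -0.0, 76.7]
wrist_force: [-1.3, 0.6, -0.3]
opening: 0.0851
[ 0.58423775 -0.1512481   0.38147284] [-8.99068293e+01 -1.26394333e-02  7.67211533e+01]
```

```bash
python3 -m jog '[[0,0.8,-1.1,0,0,0,0],[0,0.8,-1.1,-1,0,0,0],[0,0.8,-1.1,-2,0,0,0],[0,0.8,-1.1,-2.4,0,0,0],[0,0.8,-1.1,-2.4,0,0,0]]'
python3 - <<'E'
from h import *
p,d,W=cam('scene'); save(p,'d.png',(95,215,180,340),4); print(bot.get_obs()['ee_pos'])
E
```

```text
time: 3.7
ee_pos: [0.6033, -0.1771, 0.3219]
tcp_rot: [-89.9, -0.0, 76.9]
wrist_force: [0.0, -0.3, 0.0]
opening: 0.0853
[ 0.60337226 -0.17720317  0.32350961]
```

View pics/d.png

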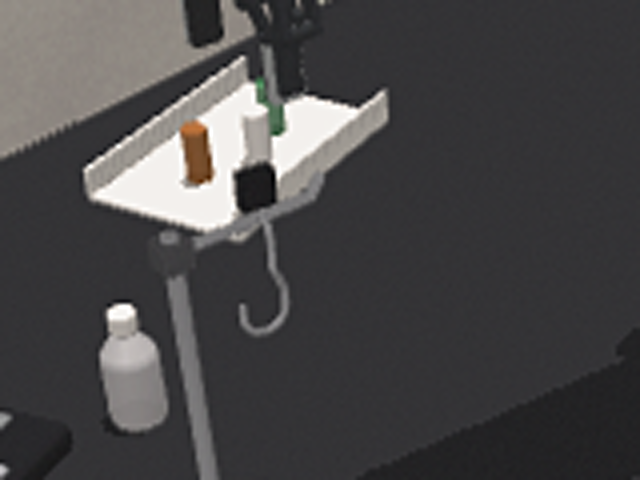

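Fingers (205,20 and 290,65) straddle the grip at (253,187) in the crop, so I'll go down and close.

```bash
python3 -m jog '[[0,0,0,-0.8,0,0,0],[0,0,0,-1.55,0,0,0],[0,0,0,-1.55,0,0,0],[0.5,0,0,-1.55,0,0,0],[1,0,0,-1.55,0,0,0]]' 60; python3 -m jog '[[1,0,0,0,0,0,0],[1,0,0,0,0,0,0],[1,0,0,0,0,0,0],[1,0,0,0,0,0,0],[1,0,0,0,0,0,0]]'
```

```text
time: 4.25
ee_pos: [0.6045, -0.1783, 0.2857]
tcp_rot: [-90.2, 0.0, 76.8]
wrist_force: [-0.5, 0.2, 0.2]
opening: 0.059
time: 4.75
ee_pos: [0.6043, -0.1786, 0.2834]
tcp_rot: [-90.0, 0.0, 76.8]
wrist_force: [0.6, -0.1, 0.0]
opening: 0.0001
```

Run:
```python
from h import *
p,d,W=cam('scene'); q,e,V=cam('top'); np.savez('e.npz',p=p,W=W,q=q,V=V)
a=cv2.resize(p[95:195,190:290],(400,400),interpolation=cv2.INTER_CUBIC)
b=cv2.resize(q[120:200,340:420],(400,400),interpolation=cv2.INTER_CUBIC)
cv2.imwrite('pics/e.png',np.hstack([a,b])[:,:,::-1])
```

```text
(no output)
```

View pics/e.png

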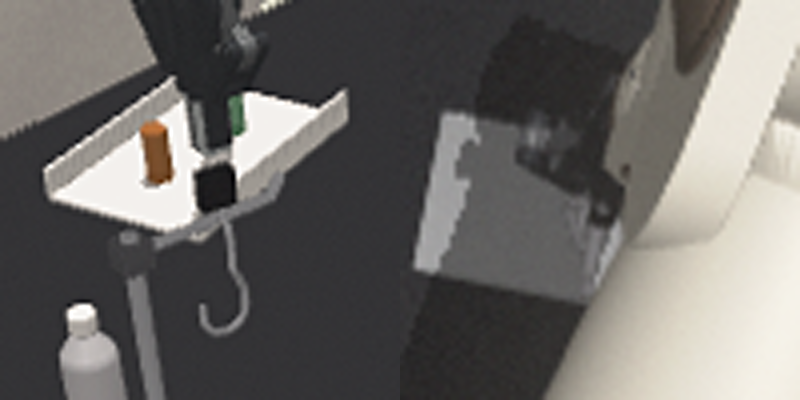

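Run:
```python
from h import *
print(proj('scene',[[.6043,-.1786,.2834],[.6043,-.1786,.3065],[.604,-.179,.2935]]).round(1), proj('top',[[.6043,-.1786,.2834],[.604,-.179,.3065]]).round(1))
D=np.load('e.npz')
p,W=D['p'].astype(int),D['W']
for n,(r,c) in {'tip':(130,242.5),'tip2':(124,242),'gripface':(141.5,243.5)}.items():
    r,c=int(r),int(c); print(n,np.nanmedian(W[r-1:r+2,c-1:c+2].reshape(-1,3),0).round(4),p[r,c])
T=np.load('top0.npz');m=(T['W'][...,2]>.285)&(T['p'].astype(int).sum(-1)<150)&(abs(T['W'][...,1]+.18)<.03)&(abs(T['W'][...,0]-.6)<.04)
v,u=np.nonzero(m);print(u.mean(),v.mean(),u.min(),u.max(),v.min(),v.max(),np.nanmax(T['W'][m],0)); print(ray('top',(u.mean(),v.mean()),.3065))
```

```text
[[244.5 145.1]
 [243.4 136.8]
 [244.  141.4]] [[379.2 160.7]
 [381.  159.6]]
tip [ 0.6127 -0.1691  0.3315] [39 40 41]
tip2 [ 0.6114 -0.1681  0.3471] [38 39 41]
gripface [ 0.6098 -0.1753  0.2976] [30 29 30]
380.3333333333333 160.42857142857142 378 383 156 164 [ 0.61385174 -0.17251515  0.30804137]
[ 0.60181734 -0.17717514  0.3065    ]
```

```bash
python3 -m jog '[[1,0,0,0.2,0,0,0],[1,0,0,0.4,0,0,0],[1,0,0,0.4,0,0,0],[1,0,0,0.4,0,0,0]]'
python3 - <<'E'
from h import *
p,d,W=cam('scene'); D=np.load('e.npz')
tiles=[cv2.resize(x[105:185,215:275],(390,520),interpolation=cv2.INTER_CUBIC) for x in (D['p'],p)]
cv2.imwrite('pics/f.png',np.hstack(tiles)[:,:,::-1])
E
```

```text
time: 5.25
ee_pos: [0.6044, -0.1786, 0.2937]
tcp_rot: [-90.0, 0.0, 76.8]
wrist_force: [0.1, -1.1, 0.3]
opening: -0.0002
```

View pics/f.png

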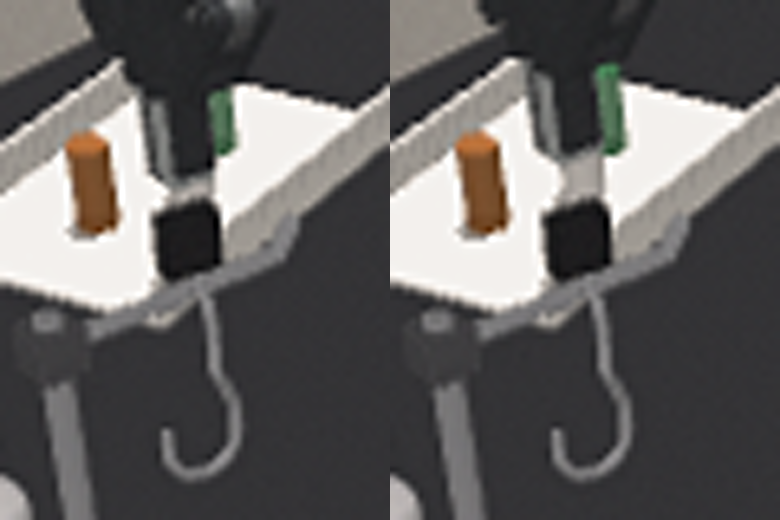

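Run:
```python
from h import *
p,d,W=cam('scene')
for r in range(122,150,2): print(r,[(p[r,c].mean().round(0),W[r,c].round(3).tolist()) for c in (242,245)])
print(bot.get_obs()['ee_pos'],bot.get_obs()['q'])
```

```text
122 [(np.float64(39.0), [0.61, -0.169, 0.351]), (np.float64(39.0), [0.602, -0.168, 0.349])]
124 [(np.float64(40.0), [0.614, -0.166, 0.349]), (np.float64(39.0), [0.602, -0.169, 0.343])]
126 [(np.float64(38.0), [0.613, -0.168, 0.343]), (np.float64(36.0), [0.606, -0.165, 0.341])]
128 [(np.float64(31.0), [0.611, -0.171, 0.335]), (np.float64(112.0), [0.601, -0.173, 0.331])]
130 [(np.float64(135.0), [0.263, -0.592, 0.033]), (np.float64(162.0), [0.25, -0.591, 0.027])]
132 [(np.float64(159.0), [0.258, -0.599, 0.02]), (np.float64(164.0), [0.25, -0.592, 0.019])]
134 [(np.float64(154.0), [0.257, -0.602, 0.01]), (np.float64(170.0), [0.252, -0.591, 0.012])]
136 [(np.float64(107.0), [0.603, -0.185, 0.306]), (np.float64(45.0), [0.596, -0.182, 0.303])]
138 [(np.float64(26.0), [0.612, -0.175, 0.308]), (np.float64(29.0), [0.601, -0.177, 0.302])]
140 [(np.float64(30.0), [0.611, -0.177, 0.301]), (np.float64(29.0), [0.605, -0.173, 0.3])]
142 [(np.float64(29.0), [0.612, -0.177, 0.296]), (np.float64(27.0), [0.602, -0.178, 0.291])]
144 [(np.float64(30.0), [0.613, -0.177, 0.291]), (np.float64(30.0), [0.605, -0.175, 0.288])]
146 [(np.float64(30.0), [0.612, -0.179, 0.284]), (np.float64(22.0), [0.604, -0.177, 0.282])]
148 [(np.float64(94.0), [0.608, -0.185, 0.275]), (np.float64(131.0), [0.607, -0.175, 0.278])]
[ 0.60431714 -0.17853978  0.2932756 ] [-1.64588340e+01  2.14451871e+01  4.10475320e+01  1.09611553e+02
 -8.67408321e-04 -3.23566098e+00]
```

The fingers ended up about 36 mm higher than the reported TCP and shut above the grip; the hook hasn't moved. I'll half-open here and measure the fingertip height before going lower.

```bash
python3 -m jog '[[0.6,0,0,0,0,0,0],[0.6,0,0,0,0,0,0],[0.6,0,0,0,0,0,0],[0.6,0,0,0,0,0,0],[0.6,0,0,0,0,0,0]]'
python3 - <<'E'
from h import *
o=bot.get_obs();print(o['ee_pos'],o['opening'])
for n in ('scene','top'):
    p,d,W=cam(n); X=W-o['ee_pos']; 
    j=X[...,0]*np.cos(np.radians(76.8))+X[...,1]*np.sin(np.radians(76.8)); k=X[...,0]*np.sin(np.radians(76.8))-X[...,1]*np.cos(np.radians(76.8))
    m=(abs(j)<.08)&(abs(k)<.03)&(X[...,2]>.0)&(X[...,2]<.12)
    print(n,m.sum())
    for a in range(-6,6):
        s=m&(j*100>=a)&(j*100<a+1)
        if s.any(): print(a,s.sum(),'zmin',np.sort(W[s][:,2])[:6].round(3))
save(cam('scene')[0],'g.png',(95,195,180,305),5)
E
```

```text
time: 5.85
ee_pos: [0.6043, -0.1785, 0.2934]
tcp_rot: [-90.0, 0.0, 76.8]
wrist_force: [0.3, 0.2, -0.5]
opening: 0.034
[ 0.60425398 -0.17852839  0.29342665] 0.03403300225618299
scene 750
-6 19 zmin [0.385 0.389 0.391 0.393 0.397 0.399]
-5 39 zmin [0.376 0.377 0.378 0.379 0.38  0.381]
-4 7 zmin [0.379 0.379 0.38  0.382 0.383 0.385]
-3 70 zmin [0.331 0.335 0.335 0.338 0.34  0.341]
-2 145 zmin [0.331 0.331 0.332 0.333 0.333 0.333]
-1 29 zmin [0.294 0.295 0.297 0.301 0.302 0.302]
0 44 zmin [0.294 0.295 0.295 0.295 0.296 0.296]
1 43 zmin [0.332 0.332 0.336 0.338 0.346 0.347]
2 180 zmin [0.33  0.33  0.331 0.331 0.332 0.332]
3 25 zmin [0.341 0.344 0.344 0.345 0.348 0.351]
4 64 zmin [0.377 0.377 0.378 0.378 0.378 0.378]
5 75 zmin [0.384 0.385 0.386 0.387 0.389 0.389]
top 109
-1 12 zmin [0.301 0.304 0.304 0.304 0.305 0.305]
0 11 zmin [0.294 0.296 0.299 0.302 0.303 0.303]
1 6 zmin [0.342 0.344 0.353 0.36  0.398 0.401]
2 33 zmin [0.335 0.339 0.34  0.341 0.347 0.351]
3 23 zmin [0.357 0.375 0.376 0.379 0.381 0.382]
4 17 zmin [0.38  0.383 0.384 0.384 0.386 0.387]
5 7 zmin [0.389 0.394 0.398 0.401 0.404 0.408]
```

View pics/g.png

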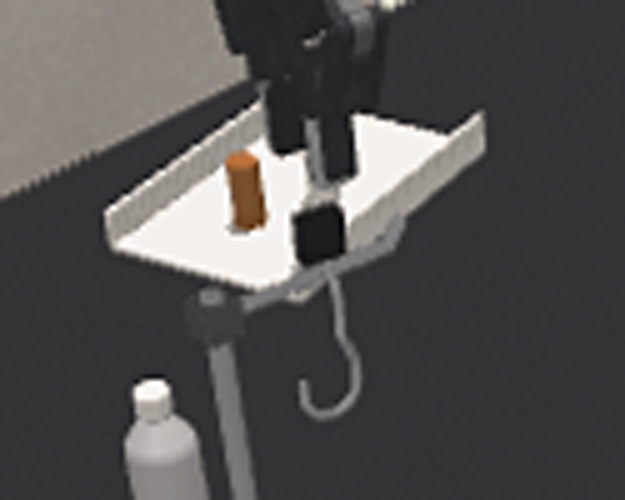

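Symmetric fingertips at z≈0.331, grip top at 0.306 midway between. Going down 46 mm and closing.

```bash
python3 -m jog '[[0.6,0,0,-0.6,0,0,0],[0.6,0,0,-1.2,0,0,0],[0.6,0,0,-1.6,0,0,0],[0.6,0,0,-1.85,0,0,0],[0.6,0,0,-1.85,0,0,0]]'; python3 -m jog '[[1,0,0,0,0,0,0],[1,0,0,0,0,0,0],[1,0,0,0,0,0,0],[1,0,0,0,0,0,0],[1,0,0,0,0,0,0]]' 60
```

```text
time: 6.5
ee_pos: [0.604, -0.1785, 0.2465]
tcp_rot: [-89.9, -0.0, 76.8]
wrist_force: [-0.4, -0.2, -0.5]
opening: 0.0343
time: 7.0
ee_pos: [0.6045, -0.1786, 0.2479]
tcp_rot: [-90.1, 0.0, 76.8]
wrist_force: [-0.1, -0.6, 5.2]
opening: 0.0113
```

```bash
python3 -m jog '[[1,0,0,0.3,0,0,0],[1,0,0,0.6,0,0,0],[1,0,0,0.9,0,0,0],[1,0,0,1.2,0,0,0],[1,0,0,1.5,0,0,0]]';  python3 -m jog '[[1,0,0,0,0,0,0],[1,0,0,0,0,0,0]]'
python3 - <<'E'
from h import *
p,d,W=cam('scene'); save(p,'i.png',(100,190,190,290),6)
print(bot.get_obs()['ee_pos'])
E
```

```text
time: 7.5
ee_pos: [0.6043, -0.1785, 0.2854]
tcp_rot: [-90.0, -0.0, 76.8]
wrist_force: [-0.4, 0.6, -0.5]
opening: 0.0106
time: 7.7
ee_pos: [0.6044, -0.1786, 0.2847]
tcp_rot: [-90.0, 0.0, 76.8]
wrist_force: [0.8, -0.5, -0.8]
opening: 0.0105
[ 0.60431505 -0.17854348  0.28438282]
```

View pics/i.png

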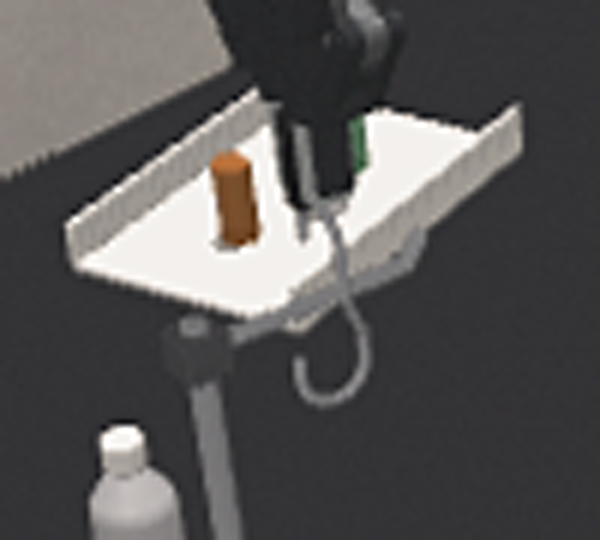

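Hook lifted clear (free end at crop (303,240), above the arm). Now moving to +y and over to in front of the tab, with a 21° turn.

```bash
python3 -m jog '[[1,0,1,0,0,0,0],[1,0,2.4,0,0,0,0],[1,-0.8,4,0,0,0,0],[1,-1.6,5.6,0,0,0,0.7],[1,-2.4,7.2,0,0,0,1.4]]';  python3 -m jog '[[1,-0.9,1.5,0,0,0,0.7],[1,-1.8,3,-0.4,0,0,1.4],[1,-2.6,4.3,-1,0,0,2.1],[1,-3.2,5.4,-2,0,0,2.8],[1,-3.4,5.8,-3,0,0,2.8]]';python3 -m jog '[[1,0,0,-1,0,0,0],[1,0,0,-2,0,0,0],[1,0,0,-2.5,0,0,0],[1,0,0,-2.5,0,0,0],[1,0,0,-2.5,0,0,0]]'
```

```text
time: 8.25
ee_pos: [0.5432, 0.0028, 0.284]
tcp_rot: [-90.0, -0.0, 83.9]
wrist_force: [0.1, 0.7, 0.6]
opening: 0.0111
time: 8.75
ee_pos: [0.4578, 0.1485, 0.209]
tcp_rot: [-90.0, -0.0, 98.0]
wrist_force: [1.3, -0.4, -0.2]
opening: 0.0106
time: 9.25
ee_pos: [0.4595, 0.1464, 0.148]
tcp_rot: [-90.0, -0.0, 97.8]
wrist_force: [-1.1, -0.9, -0.7]
opening: 0.0105
```

Run:
```python
from h import *
o=bot.get_obs();t=o['ee_pos'];print(t)
y=np.radians(o['tcp_rot'][2]-90);ux=np.array([np.cos(y),np.sin(y),0])
O=t+[0,0,.046]
tip=O+.015*ux-[0,0,.082]; bend=O-[0,0,.105]
P=proj('scene',[tip,bend,O]);print(P.round(1))
Q=proj('top',[tip,bend]);print(Q.round(1))
p,d,W=cam('scene');q=cam('top')[0];np.savez('j.npz',p=p,W=W,q=q)
a=cv2.resize(p[195:270,330:430],(800,600),interpolation=cv2.INTER_CUBIC)
for u,v in P[:2]: cv2.drawMarker(a,(int((u-330+.5)*8),int((v-195+.5)*8)),(255,0,0),0,12,1)
cv2.imwrite('pics/j.png',a[:,:,::-1])
```

```text
[0.45946156 0.14643879 0.14797333]
[[384.6 225.9]
 [386.7 229.6]
 [389.3 195.8]]
[[261.6 209.3]
 [263.  214.2]]
```

View pics/j.png

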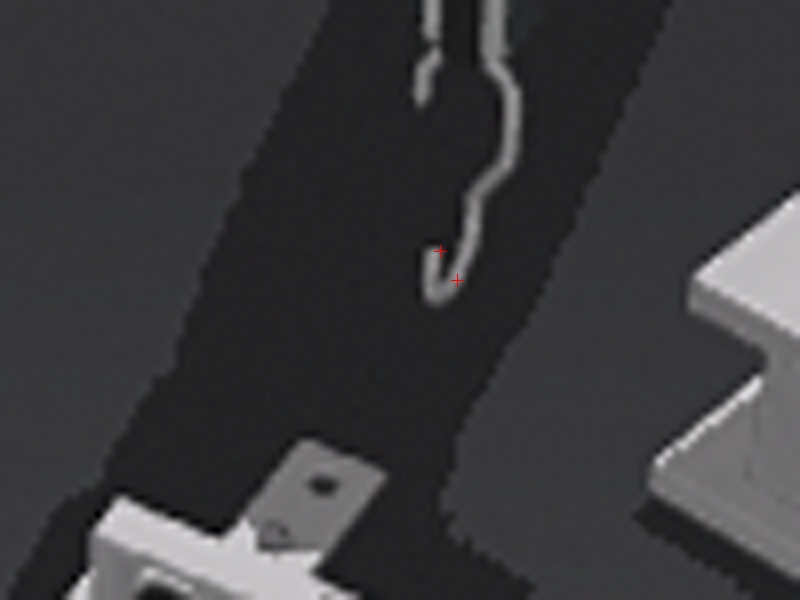

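```bash
cat > fit.py <<'E'
from h import *
from scipy.optimize import minimize
def pts():
    a=np.linspace(np.pi,2*np.pi,25)
    L=[[15,0,z] for z in np.linspace(-82,-90,6)]+[[15*np.cos(t),0,-90+15*np.sin(t)] for t in a]
    U=[[0,-15,z] for z in np.linspace(-31,-36,4)]+[[0,15,z] for z in np.linspace(-31,-36,4)]
    return np.array(L+U)/1000
def fit(p,W,ee,yaw0,use_pose=(0,0,0,0,0,0)):
    g=p.astype(float).mean(-1); far=0
    g=np.clip(g-55,0,120); g=cv2.GaussianBlur(g,(0,0),.8)
    X=pts(); O=np.array(ee)+[0,0,.046]
    def place(v):
        R=cv2.Rodrigues(np.array([0,0,np.radians(yaw0+v[3])]))[0]@cv2.Rodrigues(np.radians(np.array([v[5],v[4],0.])))[0]
        return O+np.array(v[:3])/1000+X@R.T
    def cost(v):
        q=proj('scene',place(v)).astype(np.float32)
        s=cv2.remap(g.astype(np.float32),q[:,0].copy(),q[:,1].copy(),cv2.INTER_CUBIC).ravel()
        return -s.mean()/10+.15*np.sum((np.array(v)/[2,2,3,3,4,2])**2)
    r=min((minimize(cost,s,method='Powell') for s in (np.zeros(6),[0,-2,0,0,3,0],[0,0,-3,0,-3,0],[2,2,0,0,0,0])),key=lambda r:r.fun)
    return r.x,r.fun,cost(np.zeros(6)),place(r.x)
E
python3 - <<'E'
from fit import *
D=np.load('j.npz'); x,f,f0,P=fit(D['p'],D['W'],[.45946,.14644,.14797],7.8)
print(x.round(2),f,f0,'tip',P[0],'expected rel tcp',P[0]-[.45946,.14644,.14797])
p=D['p']; c=dark(p,(330+322/8-.5,195+486/8-.5),2);print(c,ray('scene',c,.0755))
E
```

```text
[ 0.15 -0.49 -0.   -0.03 -1.17 -0.51] -5.417693080608063 -4.506768226623535 tip [0.47621903 0.1474853  0.11229138] expected rel tcp [ 0.01675903  0.0010453  -0.03567862]
(np.float64(369.9048684210527), np.float64(255.2280263157895)) [0.54847704 0.15828347 0.0755    ]
```

```bash
python3 -m jog '[[1,0,0,-1,0,0,0],[1,0,0,-2.04,0,0,0],[1,0,0,-2.04,0,0,0],[1,0.6,0.1,-2.04,0,0,0],[1,1.2,0.2,-2.04,0,0,0]]';  python3 -m jog '[[1,0.4,0.05,0,0,0,0],[1,0.8,0.1,0,0,0,0],[1,1.2,0.15,0,0,0,0],[1,1.5,0.2,0,0,0,0],[1,1.67,0.22,0,0,0,0]]';python3 -m jog '[[1,0,0,0,0,0,0],[1,0,0,0,0,0,0]]'
python3 - <<'E'
from h import *
o=bot.get_obs(); print(o['ee_pos'],o['wrist_force'])
p,d,W=cam('scene');np.savez('k.npz',p=p)
q=cam('top')[0];np.savez('k2.npz',p=q)
for n,p,c in (('scene',p,(369.9,255.2)),('top',q,(260.5,186.3))):
    u,v=np.round(c).astype(int); print(p[v-3:v+4,u-4:u+5].mean(-1).round().astype(int))
E
```

```text
time: 9.85
ee_pos: [0.4903, 0.1517, 0.0984]
tcp_rot: [-90.1, -0.0, 97.8]
wrist_force: [0.8, 0.7, 0.6]
opening: 0.011
time: 10.35
ee_pos: [0.5316, 0.157, 0.0961]
tcp_rot: [-90.0, 0.0, 97.8]
wrist_force: [-0.7, -0.5, -0.7]
opening: 0.0105
time: 10.55
ee_pos: [0.5308, 0.1569, 0.0961]
tcp_rot: [-90.0, 0.0, 97.8]
wrist_force: [0.0, -0.4, -0.1]
opening: 0.011
[0.53078892 0.15691517 0.09612079] [ 0.01209112 -0.40036388 -0.11631661]
[[115 117 115 115 115 113 112 113  90]
 [118 115 118 122 129 127 118 118 112]
 [116 115 119  88  88 102 114 116 115]
 [115 115  82  41  37  44  91 114 116]
 [114 115 112  65  47  65 112 115 116]
 [114 114 117 112 110 111 117 115 116]
 [112 115 116 117 115 116 115 114 114]]
[[243 231 117  77  62  77  71  63  59]
 [243 242 125  89  65  71  69  67  61]
 [242 245 158 102  72  59  70  64  72]
 [242 243 198 110  80  61  63  63  91]
 [243 242 238 115  89  64  60  61 103]
 [243 242 242 142 106  72  60  58  92]
 [242 243 244 187 112  91  64  60  93]]
```

```bash
python3 -m jog '[[1,0,0,0.2,0,0,0],[1,0,0,0.4,0,0,0],[1,0,0,0.4,0,0,0]]'; python3 -m jog '[[1,0,0,0.05,0,0,0],[1,0,0,0.1,0,0,0],[1,0,0,0.1,0,0,0]]'
```

```text
time: 10.95
ee_pos: [0.5314, 0.1571, 0.1074]
tcp_rot: [-90.1, -0.0, 97.8]
wrist_force: [-0.1, -1.1, -0.5]
opening: 0.0107
time: 11.25
ee_pos: [0.531, 0.157, 0.1088]
tcp_rot: [-90.0, -0.0, 97.8]
wrist_force: [-0.1, -0.2, 0.1]
opening: 0.0108
```

```bash
python3 -m jog '[[1,0,0,0.04,0,0,0],[1,0,0,0.06,0,0,0],[1,0,0,0.06,0,0,0]]'
python3 - <<'E'
from h import *
print(bot.get_obs()['wrist_force'])
E
```

```text
time: 11.55
ee_pos: [0.531, 0.157, 0.1102]
tcp_rot: [-90.0, 0.0, 97.8]
wrist_force: [-0.6, 0.0, -1.5]
opening: 0.0099
[-0.58613085  0.00352141 -1.54240771]
```

```bash
for i in 1 2 3; do python3 -m jog '[[1,0,0,0,0,0,0]]' | grep -E "force|ee_pos"; done; python3 -m jog '[[1,0,0,0.04,0,0,0],[1,0,0,0.04,0,0,0]]'
```

```text
ee_pos: [0.531, 0.157, 0.1101]
wrist_force: [-0.0, 0.2, -0.1]
ee_pos: [0.531, 0.157, 0.1101]
wrist_force: [0.0, -0.2, -0.2]
ee_pos: [0.531, 0.157, 0.1101]
wrist_force: [0.1, 0.7, -0.2]
time: 12.05
ee_pos: [0.5311, 0.157, 0.1113]
tcp_rot: [-90.0, -0.0, 97.8]
wrist_force: [-0.0, 0.2, 0.4]
opening: 0.0108
```

```bash
python3 -m jog '[[1,0,0,0.04,0,0,0],[1,0,0,0.08,0,0,0],[1,0,0,0.08,0,0,0]]'
python3 - <<'E'
from h import *
p,d,W=cam('scene')
u,v=370,255; print(p[v-6:v+4,u-5:u+6].mean(-1).round().astype(int))
print(W[v-4:v+3,u-2:u+3,2].round(3))
E
```

```text
time: 12.35
ee_pos: [0.5311, 0.157, 0.1134]
tcp_rot: [-90.0, -0.0, 97.8]
wrist_force: [0.6, -0.2, 0.4]
opening: 0.0107
[[ 35  32  32  29  30  33  34  36  33  40 128]
 [ 34  28  91 115  94  53  31  31  31  43 130]
 [ 31  90 116 118 115 112  92  52  29  61 133]
 [ 68 116 117 115 115 116 114 112 112 110 132]
 [113 118 115 117 120 127 126 116 117 115 119]
 [118 115 116 118 113 123 103 113 115 115 118]
 [116 115 115  78  95 138  60  88 114 116 118]
 [115 115 114 109 107 128  82 110 116 116 117]
 [114 113 114 114 115 117 111 117 116 117 118]
 [114 113 115 116 115 114 116 115 117 117  71]]
[[ 0.077  0.074  0.075  0.075 -0.004]
 [ 0.077  0.075  0.078  0.075  0.075]
 [ 0.077  0.077  0.076  0.076  0.076]
 [ 0.076  0.073  0.08   0.074  0.076]
 [-0.003  0.078  0.079  0.002  0.072]
 [ 0.075  0.075  0.075 -0.     0.079]
 [ 0.078  0.077  0.077  0.074  0.077]]
```

The wire shows in the hole (bright at scene 255r,370c, dark on either side) and there's no contact force. Raising a bit more, then drawing.

```bash
python3 -m jog '[[1,0,0,0.1,0,0,0],[1,0,0,0.2,0,0,0],[1,0,0,0.32,0,0,0],[1,0,0,0.32,0,0,0]]'; python3 -m jog '[[1,-0.1,-0.01,0,0,0,0],[1,-0.3,-0.04,0,0,0,0],[1,-0.5,-0.06,0,0,0,0],[1,-0.7,-0.08,0,0,0,0],[1,-0.7,-0.08,0,0,0,0]]'
```

```text
time: 12.8
ee_pos: [0.5313, 0.1571, 0.1218]
tcp_rot: [-90.0, -0.0, 97.8]
wrist_force: [0.6, 0.5, -0.2]
opening: 0.0104
time: 13.3
ee_pos: [0.5127, 0.1549, 0.1213]
tcp_rot: [-90.0, -0.0, 97.8]
wrist_force: [-0.2, 0.8, -1.4]
opening: 0.0104
```

```bash
cat > tab.py <<'E'
from h import *
def tab():
    D=np.load('scene0.npz')
    for n,(p,W) in (('before',(D['p'],D['W'])),('now',cam('scene')[::2])):
        X=W-[.578,.1622,0]; c,s=np.cos(np.radians(6.7)),np.sin(np.radians(6.7))
        a=X[...,0]*c+X[...,1]*s; b=-X[...,0]*s+X[...,1]*c
        m=(a>-.2)&(a<-.012)&(abs(b)<.025)&(W[...,2]>.05)&(W[...,2]<.09)&(p.mean(-1)>90)
        print(n,m.sum(),'front',np.percentile(a[m],[0,2,5]).round(4),'b',np.percentile(b[m],[2,50,98]).round(4),'z',np.percentile(W[m][:,2],[5,50,95]).round(3))
        f=m&(a<np.percentile(a[m],15)); print('  frontz',np.median(W[f][:,2]).round(4))
    o=bot.get_obs(); print(o['ee_pos'],o['wrist_force'],o['opening'])
E
python3 -c "from tab import *;tab()"
```

```text
before 109 front [-0.0451 -0.044  -0.0435] b [-0.0151 -0.0013  0.0126] z [0.073 0.076 0.078]
  frontz 0.0751
now 158 front [-0.0783 -0.0767 -0.0743] b [-0.0137  0.0006  0.0128] z [0.072 0.076 0.08 ]
  frontz 0.0734
[0.51310293 0.15496555 0.12132496] [ 1.35641194  0.2955342  -0.74652944] 0.010578706525637669
```

```bash
python3 -m jog '[[1,-0.3,-0.035,0.04,0,0,0],[1,-0.6,-0.07,0.08,0,0,0],[1,-0.9,-0.11,0.12,0,0,0],[1,-1.2,-0.14,0.16,0,0,0],[1,-1.3,-0.15,0.16,0,0,0]]'; python3 -c "from tab import *;tab()
p=cam('scene')[0];save(p,'l.png',(195,305,320,440),5)"
```

```text
time: 13.85
ee_pos: [0.4817, 0.1513, 0.1259]
tcp_rot: [-90.2, 0.0, 97.8]
wrist_force: [9.1, 0.4, -3.4]
opening: 0.0107
before 109 front [-0.0451 -0.044  -0.0435] b [-0.0151 -0.0013  0.0126] z [0.073 0.076 0.078]
  frontz 0.0751
now 229 front [-0.0999 -0.0978 -0.0917] b [-0.0135  0.0007  0.0134] z [0.074 0.079 0.083]
  frontz 0.08
[0.48174251 0.15131961 0.12588262] [ 7.28279693  0.38816303 -2.98320047] 0.01043772522390442
```

View pics/l.png

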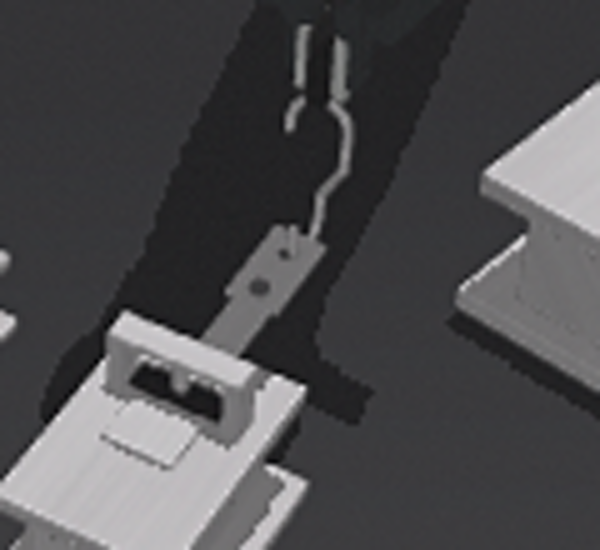

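Hook is in the hole (crop (290,245)) and the spatula is drawn about 46 mm, but it's lifting slightly against the keeper (9 N drag). Lowering 3.5 mm before drawing on.

```bash
python3 -m jog '[[1,0,0,-0.14,0,0,0],[1,0,0,-0.14,0,0,0],[1,-0.15,-0.02,-0.14,0,0,0],[1,-0.3,-0.035,-0.14,0,0,0],[1,-0.3,-0.035,-0.14,0,0,0]]'; python3 -c "from tab import *;tab()"
```

```text
time: 14.45
ee_pos: [0.4728, 0.1503, 0.1219]
tcp_rot: [-90.0, -0.0, 97.8]
wrist_force: [-0.6, -0.2, 0.9]
opening: 0.0108
before 109 front [-0.0451 -0.044  -0.0435] b [-0.0151 -0.0013  0.0126] z [0.073 0.076 0.078]
  frontz 0.0751
now 246 front [-0.1116 -0.1078 -0.1036] b [-0.0127  0.0011  0.0137] z [0.07  0.075 0.08 ]
  frontz 0.0759
[0.47311436 0.15035035 0.12192306] [-0.17329673  0.47511494  0.29632705] 0.010529404246024282
```

```bash
python3 -m jog '[[1,-0.25,-0.03,0,0,0,0],[1,-0.5,-0.06,0,0,0,0],[1,-0.75,-0.09,0,0,0,0],[1,-1.0,-0.12,0,0,0,0],[1,-1.0,-0.12,0,0,0,0]]'; python3 -c "from tab import *;tab()"
```

```text
time: 15.0
ee_pos: [0.4477, 0.1472, 0.1219]
tcp_rot: [-90.0, -0.0, 97.8]
wrist_force: [0.9, 0.3, 0.5]
opening: 0.0108
before 109 front [-0.0451 -0.044  -0.0435] b [-0.0151 -0.0013  0.0126] z [0.073 0.076 0.078]
  frontz 0.0751
now 298 front [-0.1358 -0.1321 -0.1171] b [-0.0131  0.001   0.0133] z [0.071 0.074 0.079]
  frontz 0.0755
[0.4480983  0.14731946 0.12185387] [ 0.51764902 -0.69137227 -0.16259073] 0.010834975626923017
```

```bash
python3 -m jog '[[1,-0.14,-0.015,0.02,0,0,0],[1,-0.28,-0.03,0.04,0,0,0],[1,-0.28,-0.03,0.04,0,0,0],[1,-0.28,-0.03,0.04,0,0,0]]'; python3 -c "
from tab import *;tab()
p,d,W=cam('scene')
X=W-[.578,.1622,0]; c,s=np.cos(np.radians(6.7)),np.sin(np.radians(6.7))
a=X[...,0]*c+X[...,1]*s; b=-X[...,0]*s+X[...,1]*c
m=(abs(b)<.009)&(W[...,2]>.05)&(W[...,2]<.115)
for k in range(-130,60,10):
    q=m&(a*1000>=k)&(a*1000<k+10); print(k,q.sum(),np.median(W[q][:,2]).round(4) if q.any() else '')
"
```

```text
time: 15.45
ee_pos: [0.4415, 0.1466, 0.1227]
tcp_rot: [-90.0, 0.0, 97.8]
wrist_force: [0.0, 0.3, -1.7]
opening: 0.011
before 109 front [-0.0451 -0.044  -0.0435] b [-0.0151 -0.0013  0.0126] z [0.073 0.076 0.078]
  frontz 0.0751
now 315 front [-0.1416 -0.1383 -0.1238] b [-0.0127  0.0006  0.0134] z [0.07  0.074 0.078]
  frontz 0.0746
[0.44148872 0.14661744 0.12266449] [ 0.21649296  0.66761454 -0.7666058 ] 0.010674743981725923
-130 4 0.0759
-120 22 0.0757
-110 23 0.0751
-100 17 0.075
-90 15 0.0765
-80 34 0.0753
-70 18 0.0721
-60 23 0.0729
-50 20 0.0721
-40 22 0.0723
-30 21 0.0724
-20 23 0.073
-10 24 0.0731
0 7 0.0725
10 0 
20 5 0.0727
30 31 0.1022
40 90 0.0822
50 28 0.0685
```

```bash
python3 -m jog '[[1,0.15,0.02,0.25,0,0,0],[1,0.35,0.04,0.5,0,0,0],[1,0.55,0.06,0.8,0,0,0],[1,0.77,0.09,1.2,0,0,0],[1,0.77,0.09,1.2,0,0,0]]'; python3 -m jog '[[1,0.14,0.015,0.5,0,0,0],[1,0.28,0.03,1,0,0,0],[1,0.48,0.055,1.45,0,0,0],[1,0.7,0.08,1.92,0,0,0],[1,0.7,0.08,1.92,0,0,0]]'; python3 -c "
from h import *
p,d,W=cam('scene');save(p,'m.png',(165,305,320,440),4)
X=W-[.578,.1622,0]; c,s=np.cos(np.radians(6.7)),np.sin(np.radians(6.7))
a=X[...,0]*c+X[...,1]*s; b=-X[...,0]*s+X[...,1]*c
m=(abs(b)<.009)&(W[...,2]>.05)&(W[...,2]<.18)
for k in range(-140,60,10):
    q=m&(a*1000>=k)&(a*1000<k+10); print(k,q.sum(),np.median(W[q][:,2]).round(4) if q.any() else '',end=' | ')
"
```

```text
time: 16.05
ee_pos: [0.461, 0.1489, 0.1538]
tcp_rot: [-90.0, -0.0, 97.8]
wrist_force: [-4.2, -0.9, -0.6]
opening: 0.0107
time: 16.55
ee_pos: [0.4796, 0.1511, 0.2018]
tcp_rot: [-90.1, -0.0, 97.8]
wrist_force: [-0.4, 0.2, -0.5]
opening: 0.0108
-140 0  | -130 0  | -120 0  | -110 25 0.1563 | -100 23 0.1472 | -90 24 0.1421 | -80 50 0.1389 | -70 26 0.1315 | -60 46 0.1253 | -50 35 0.1172 | -40 34 0.112 | -30 37 0.106 | -20 36 0.1 | -10 34 0.0948 | 0 38 0.0902 | 10 14 0.0867 | 20 2 0.0749 | 30 33 0.1035 | 40 88 0.0818 | 50 26 0.0698 |
```

```bash
python3 -m jog '[[1,0.28,0.035,0.42,0,0,0],[1,0.58,0.07,0.84,0,0,0],[1,0.91,0.11,1.22,0,0,0],[1,1.3,0.15,1.55,0,0,0],[1,1.7,0.2,1.87,0,0,0]]'; python3 -m jog '[[1,0.4,0.05,0.27,0,0,0],[1,0.8,0.1,0.47,0,0,0],[1,1.2,0.15,0.65,0,0,0],[1,1.5,0.2,0.78,0,0,0],[1,1.5,0.2,0.78,0,0,0]]';python3 -m jog '[[1,0,0,0.15,0,0,0],[1,0,0,0.35,0,0,0],[1,0,0,0.6,0,0,0],[1,0,0,0.9,0,0,0],[1,0,0,1.2,0,0,0]]'
```

```text
time: 17.1
ee_pos: [0.5208, 0.1558, 0.2471]
tcp_rot: [-90.0, 0.0, 97.8]
wrist_force: [-1.5, -0.2, -1.1]
opening: 0.0107
time: 17.6
ee_pos: [0.5588, 0.1609, 0.2661]
tcp_rot: [-90.0, 0.0, 97.8]
wrist_force: [-0.4, -0.2, -1.6]
opening: 0.0108
time: 18.1
ee_pos: [0.5581, 0.1608, 0.2979]
tcp_rot: [-90.0, -0.0, 97.8]
wrist_force: [-0.4, -0.7, -1.9]
opening: 0.0105
```

```bash
python3 -c "
from h import *
p,d,W=cam('scene')
o=bot.get_obs(); print(o['ee_pos'],o['wrist_force'],o['opening'])
X=W-o['ee_pos']; c,s=np.cos(np.radians(7.8)),np.sin(np.radians(7.8))
a=X[...,0]*c+X[...,1]*s; b=-X[...,0]*s+X[...,1]*c
m=(abs(b)<.015)&(abs(a)<.06)
for z in range(60,250,10):
    q=m&(W[...,2]*1000>=z)&(W[...,2]*1000<z+10); print(z,q.sum(),np.median(a[q]*1000).round(0) if q.any() else '',np.median(b[q]*1000).round(0) if q.any() else '',end=' | ')
"
```

```text
[0.55831536 0.16090232 0.29907001] [ 0.0830827   0.02102812 -1.04647678] 0.011138434051947596
60 7 42.0 2.0 | 70 17 56.0 5.0 | 80 7 59.0 0.0 | 90 22 -19.0 0.0 | 100 69 52.0 -1.0 | 110 31 -16.0 -1.0 | 120 27 -15.0 -1.0 | 130 30 -13.0 -1.0 | 140 30 -12.0 3.0 | 150 23 -10.0 1.0 | 160 24 -9.0 3.0 | 170 26 -7.0 1.0 | 180 25 -6.0 1.0 | 190 22 -2.0 1.0 | 200 37 1.0 1.0 | 210 35 2.0 0.0 | 220 37 3.0 2.0 | 230 24 5.0 5.0 | 240 50 6.0 0.0 |
```

Spatula hangs nearly vertical from the hook (blade bottom ~0.095). Carrying it slowly to the stand.

```bash
python3 -m jog '[[1,0,-0.1,0.1,0,0,0],[1,0,-0.25,0.25,0,0,-0.1],[1,0,-0.5,0.4,0,0,-0.25],[1,0,-0.85,0.5,0,0,-0.45],[1,0,-1.25,0.5,0,0,-0.7]]' | grep -v rot; python3 -m jog '[[1,0.05,-0.45,0,0,0,-0.25],[1,0.15,-0.9,0,0,0,-0.5],[1,0.25,-1.35,0,0,0,-0.75],[1,0.35,-1.8,0,0,0,-1.0],[1,0.45,-2.25,0,0,0,-1.25]]'| grep -v rot; python3 -m jog '[[1,0.1,-0.45,0,0,0,-0.25],[1,0.2,-0.9,0,0,0,-0.5],[1,0.3,-1.35,0,0,0,-0.75],[1,0.4,-1.8,0,0,0,-1.0],[1,0.5,-2.25,0,0,0,-1.25]]'| grep -v rot;  python3 -m jog '[[1,0.1,-0.45,0,0,0,-0.25],[1,0.2,-0.9,0,0,0,-0.5],[1,0.3,-1.35,0,0,0,-0.75],[1,0.4,-1.8,0,0,0,-1.0],[1,0.5,-2.25,0,0,0,-1.0]]'; python3 -m jog '[[1,0.08,-0.4,0,0,0,0],[1,0.14,-0.75,0,0,0,0],[1,0.2,-1.05,0,0,0,0],[1,0.25,-1.3,0,0,0,0],[1,0.28,-1.45,0,0,0,0]]'
```

```text
time: 18.65
ee_pos: [0.5583, 0.1288, 0.3098]
wrist_force: [-0.2, -0.2, -2.1]
opening: 0.0108
time: 19.15
ee_pos: [0.5698, 0.0722, 0.3093]
wrist_force: [0.5, 0.6, -1.5]
opening: 0.0109
time: 19.65
ee_pos: [0.5823, 0.0162, 0.3094]
wrist_force: [1.3, -0.5, -1.5]
opening: 0.0102
time: 20.15
ee_pos: [0.5947, -0.0401, 0.3094]
tcp_rot: [-90.0, 0.0, 76.7]
wrist_force: [-0.1, 0.5, -1.8]
opening: 0.0105
time: 20.65
ee_pos: [0.6016, -0.0759, 0.3094]
tcp_rot: [-90.0, 0.0, 76.8]
wrist_force: [-0.5, -0.3, -1.8]
opening: 0.0108
```

```bash
python3 -m jog '[[1,0,0,0,0,0,0],[1,0,0,0,0,0,0],[1,0,0,0,0,0,0]]'
```

```text
time: 20.95
ee_pos: [0.6015, -0.0751, 0.3095]
tcp_rot: [-90.0, -0.0, 76.8]
wrist_force: [-0.1, -0.1, -2.2]
opening: 0.0106
```

```bash
python3 -m jog '[[1,0,0,-0.15,0,0,0],[1,0,0,-0.4,0,0,0],[1,0,0,-0.7,0,0,0],[1,0,0,-0.9,0,0,0],[1,0,0,-1.0,0,0,0]]' | grep -v rot; python3 -m jog '[[1,0,-0.2,0,0,0,0],[1,0.02,-0.5,0,0,0,0],[1,0.04,-0.85,0,0,0,0],[1,0.06,-1.2,0,0,0,0],[1,0.06,-1.5,0,0,0,0]]'| grep -v rot; python3 -m jog '[[1,0,-0.3,0,0,0,0],[1,0.02,-0.6,0,0,0,0],[1,0.04,-0.9,0,0,0,0],[1,0.06,-1.2,0,0,0,0],[1,0.06,-1.5,0,0,0,0]]'| grep -v rot;  python3 -m jog '[[1,0,-0.3,0,0,0,0],[1,0,-0.6,0,0,0,0],[1,0,-0.85,0,0,0,0],[1,0,-1.05,0,0,0,0],[1,0,-1.14,0,0,0,0]]'; python3 -m jog '[[1,0,0,0,0,0,0],[1,0,0,0,0,0,0]]'; python3 -c "
from h import *
p,d,W=cam('scene');save(p,'n.png',(100,230,170,300),4.5)"
```

```text
time: 21.45
ee_pos: [0.6012, -0.0753, 0.2835]
wrist_force: [0.5, -0.4, -1.5]
opening: 0.0105
time: 21.95
ee_pos: [0.6031, -0.1141, 0.2845]
wrist_force: [0.3, 0.6, -1.4]
opening: 0.011
time: 22.45
ee_pos: [0.6046, -0.1509, 0.2844]
wrist_force: [-0.8, 0.1, -2.7]
opening: 0.0106
time: 22.95
ee_pos: [0.6045, -0.1794, 0.2843]
tcp_rot: [-90.0, -0.0, 76.8]
wrist_force: [-0.6, -0.2, -1.3]
opening: 0.0105
time: 23.15
ee_pos: [0.6045, -0.1787, 0.2844]
tcp_rot: [-90.0, -0.0, 76.8]
wrist_force: [-0.2, -0.1, -1.7]
opening: 0.0106
```

View pics/n.png

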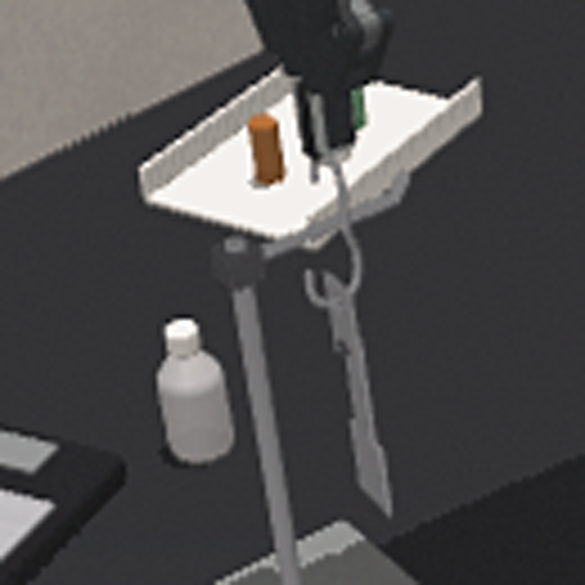

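Hook straddles the arm with the spatula hanging in its bend. Lowering.

```bash
python3 -m jog '[[1,0,0,-0.2,0,0,0],[1,0,0,-0.5,0,0,0],[1,0,0,-0.8,0,0,0],[1,0,0,-1.1,0,0,0],[1,0,0,-1.3,0,0,0]]' | grep -v rot; python3 -m jog '[[1,0,0,0,0,0,0],[1,0,0,0,0,0,0]]'| grep -v rot; python3 -m jog '[[1,0,0,-0.05,0,0,0],[1,0,0,-0.1,0,0,0],[1,0,0,-0.1,0,0,0]]'| grep -v rot;  python3 -m jog '[[1,0,0,0,0,0,0],[1,0,0,0,0,0,0]]'
```

```text
time: 23.7
ee_pos: [0.6043, -0.1788, 0.2507]
wrist_force: [-0.2, 0.2, -2.6]
opening: 0.0105
time: 23.9
ee_pos: [0.6044, -0.1789, 0.252]
wrist_force: [-0.9, 0.2, -1.1]
opening: 0.0105
time: 24.2
ee_pos: [0.6046, -0.1789, 0.2494]
wrist_force: [0.6, 0.2, -2.0]
opening: 0.0103
time: 24.4
ee_pos: [0.6045, -0.1789, 0.2495]
tcp_rot: [-90.0, 0.0, 76.8]
wrist_force: [0.1, 0.1, -1.7]
opening: 0.011
```

```bash
for i in 1 2 3 4; do python3 -m jog '[[1,0,0,-0.04,0,0,0],[1,0,0,-0.04,0,0,0],[1,0,0,-0.04,0,0,0]]'| grep -E "ee_|force"; [ $i = 2 ] && sleep 0; done
```

```text
ee_pos: [0.6045, -0.1789, 0.2485]
wrist_force: [0.1, -0.0, -2.3]
ee_pos: [0.6046, -0.1789, 0.248]
wrist_force: [-0.5, 0.2, 3.3]
ee_pos: [0.6047, -0.1789, 0.2478]
wrist_force: [-1.1, 0.5, 7.6]
ee_pos: [0.6047, -0.1789, 0.2476]
wrist_force: [-1.8, 0.6, 12.7]
```

```bash
python3 -m jog '[[1,0,0,0.06,0,0,0],[1,0,0,0.09,0,0,0],[1,0,0,0.09,0,0,0],[1,0,0,0.09,0,0,0],[1,0,0,0.09,0,0,0]]';python3 -m jog '[[0.85,0,0,0,0,0,0],[0.8,0,0,0,0,0,0],[0.7,0,0,0,0,0,0],[0.6,0,0,0,0,0,0],[0.6,0,0,0,0,0,0]]' 20; python3 -m jog '[[0.6,0,0,0,0,0,0],[0.6,0,0,0,0,0,0],[0.6,0,0,0.2,0,0,0],[0.6,0,0,0.6,0,0,0],[0.6,0,0,1,0,0,0]]'; python3 -m jog '[[0.6,0,0,0.8,0,0,0],[0.6,0,0,1.6,0,0,0],[0.6,0,0,2.4,0,0,0],[0.6,-1,0.5,3,0,0,0],[0.6,-2,1,3,0,0,0]]'
```

```text
time: 26.1
ee_pos: [0.6046, -0.1789, 0.2479]
tcp_rot: [-90.0, -0.0, 76.8]
wrist_force: [-0.5, -0.8, 4.6]
opening: 0.0107
time: 26.6
ee_pos: [0.6045, -0.1789, 0.2475]
tcp_rot: [-90.0, -0.0, 76.8]
wrist_force: [-0.8, -0.5, 0.2]
opening: 0.0337
time: 27.1
ee_pos: [0.6044, -0.1789, 0.2733]
tcp_rot: [-90.0, -0.0, 76.8]
wrist_force: [-0.1, -0.1, -0.3]
opening: 0.0342
time: 27.6
ee_pos: [0.555, -0.154, 0.3487]
tcp_rot: [-90.1, 0.0, 76.8]
wrist_force: [0.1, 0.5, 1.0]
opening: 0.0344
```

```bash
python3 -m jog '[[0.6,-1,1,0,0,0,0],[0.6,-2,2,0,0,0,0],[0.6,-3,3,0,0,0,0],[0.6,-3.5,3.5,0,0,0,0],[0.6,-3.5,3.5,0,0,0,0]]'; for i in 1 2 3 4; do python3 -m jog '[[0.6,0,0,0,0,0,0],[0.6,0,0,0,0,0,0],[0.6,0,0,0,0,0,0],[0.6,0,0,0,0,0,0],[0.6,0,0,0,0,0,0]]' >/dev/null; done
python3 - <<'E'
from h import *
import subprocess
p,d,W=cam('scene');save(p,'o.png',(100,240,170,310),4.2)
def hang(W):
    out=[]
    for z in range(50,190,20):
        q=(abs(W[...,0]-.6)<.05)&(abs(W[...,1]+.18)<.05)&(abs(W[...,2]*1000-z)<8); out.append(np.median(W[q],0)[:2].round(4) if q.any() else None)
    return out
print(hang(W)); print(bot.get_obs()['ee_pos'])
g,h=[],[]
for l in ('funnel','amber','clear'):
    r=bot.regions_of('scene',l)[:1]
    if r: print(l,r[0]['point'],np.nanmedian(W[r[0]['pixels']],0).round(3))
E
```

```text
time: 28.1
ee_pos: [0.4656, -0.0651, 0.3495]
tcp_rot: [-90.2, -0.0, 76.9]
wrist_force: [-0.1, -0.3, -1.2]
opening: 0.0343
[array([ 0.6088, -0.1811]), array([ 0.6082, -0.1795]), array([ 0.6078, -0.1794]), array([ 0.6065, -0.1808]), array([ 0.6066, -0.1808]), array([ 0.609 , -0.1775]), array([ 0.6084, -0.18  ])]
[ 0.4670095  -0.06640548  0.3476777 ]
funnel [146.7, 242.0] [ 0.61  -0.175  0.285]
amber [308.6, 483.1] [0.513 0.427 0.045]
clear [189.1, 215.9] [ 0.576 -0.383  0.045]
```

View pics/o.png

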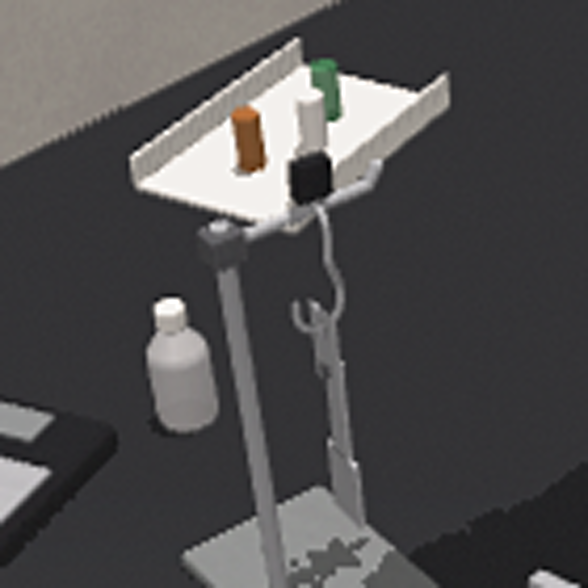

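Hook is back on the arm at (310,178) and the spatula hangs from its bend. I'll check it's still, then hand in.

```bash
for i in 1 2 3 4 5 6; do python3 -m jog '[[0.6,0,0,0,0,0,0],[0.6,0,0,0,0,0,0],[0.6,0,0,0,0,0,0],[0.6,0,0,0,0,0,0],[0.6,0,0,0,0,0,0]]' >/dev/null; done
python3 - <<'E'
from h import *
A=cam('scene')
for i in range(4): B=cam('scene')
for _ in range(6): C=cam('scene')
D=np.load('scene0.npz')
g=lambda p:p[130:240,225:270].astype(float).mean(-1)
print('diff',abs(g(A[0])-g(B[0])).mean(),abs(g(A[0])-g(C[0])).max(),abs(g(A[0])-g(C[0])).mean())
q=(abs(C[2][...,0]-.605)<.04)&(abs(C[2][...,1]+.18)<.04)&(C[2][...,2]>.025)&(C[2][...,2]<.2);print('spatula lowest z',np.sort(C[2][q][:,2])[:5])
for n,s in (('funnel',np.s_[285:330,225:265]),('amber',np.s_[290:325,470:495])): print(n,abs(C[0][s].astype(float)-D['p'][s]).mean())
print(bot.get_obs()['time']); print(bot.job_done())
E
```

```text
diff 0.6430976430976432 4.0 0.6583838383838384
spatula lowest z [0.04211138 0.0435682  0.04454302 0.04532598 0.04542631]
funnel 0.7988888888888889
amber 0.7500952380952381
33.85
the job is handed in; nothing more can be done
None
```

The hook is back on the stand's arm with the spatula hanging freely from its lower bend, and the job was handed in at about 34 s of the 72 s allowed.

- **What I did:** I took the hook off by its grip and fed its tip up through the tab's hole with no noticeable contact force. I then drew the spatula about 88 mm out of the middle-sized rest, tilted it up off the lip, and carried it to the stand. I set the hook down on the arm and moved the gripper well clear.
- **Last checks:**
  - Pictures taken about half a second apart differ only by noise, so the spatula hangs still.
  - Its lower end is about 42 mm above the table, clear of the stand's base plate.
  - The funnel and amber bottle look the same as at the start.
  - I compared the clear bottle only by its detected position, which is within a few millimetres of where it was.

**What went wrong or disagreed:**
- The fingertips sat about 36–38 mm above the reported TCP. My first closing therefore shut in the air above the grip, without moving the hook, and I corrected for the offset after that.
- Partway through the draw I had raised the hook too far against the keeper. Drag rose to about 9 N sideways and 3 N vertically until I lowered it 3.5 mm, when it vanished. I saw no bending of the tab, but did not measure it.
- While setting the hook down, the downward push on the arm briefly reached about 13 N.
- In the last check the detector labelled the hook as the funnel. I ruled that out from the picture.

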